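# Start the robot car from the bench test box

## Task

Bring the robot car to life, using only your fingertips and picking nothing up: first switch on the grey test box by pressing down the raised, white-dotted half of its rocker until it is fully over, then push the green button on the box all the way in (it stays in), then press the white start button on top of the car all the way down, keep it down for a full second and let it come up again. Keep to that order, do not press the red button, and leave the car, the screwdriver, the spare wheel and the orange cup where they are.

Things in the scene. Friction and masses are not known exactly. Their poses are not given: they have to be found in the camera images.
- supply: grey test box fixed to the bench, 160 (its x) x 220 (its y) x 55 mm high; origin at the centre of its underside, z up. On its top, in a row along its y, at y = -70, 0 and 70 mm and x = -20 mm, stand the rocker, the green and the red button, in any order, turned with the box. A display strip and two posts 12 mm tall lie along its far (+x) edge
- rocker_base: white plinth of the rocker, 64 (x) x 40 (y) x 10 mm high; origin at the centre of its underside, on the box's top, axes as the box's. The rocker is a black shallow V of two halves, each 24 mm long (along x) and 28 mm wide, hinged in the middle along y, 16 mm above this origin
- rocker_dot (a point): point on the face of the rocker's white-dotted half (on the box's -x side), 17 mm from the hinge line, by the 10 mm dot; moves with the rocker. Off: this half slopes up 0.4 rad, the other lies level. Fully on: this half lies level, its face 74 mm above the bench, and the other slopes up; the point has sunk 6 to 7 mm. It takes about 3 N here and stays where it is left
- rocker (a joint): rocker angle, 0 off to 0.40 rad fully on; grows as the dotted half goes down
- output_top (a point): centre of the top face of the green button (28 mm across, in a black round housing 44 mm across and 12 mm high on the box); the face stands 11 mm above the housing when out; the point moves with it
- output (a joint): how far the green button is pushed straight down, 0 (out) to 0.007 m (fully in, its face still 4 mm proud of the housing); it needs about 3 N, has no spring and stays where it is pushed
- reset_top (a point): centre of the top face of the red button, of the green one's size and housing, not to be pressed
- reset (a joint): how far the red button is pressed, 0 to 0.007 m; springs back
- car: loose four-wheeled robot car, 0.66 kg, 220 mm long (its x) and 164 mm over the wheels (its y), wooden deck with its top 54 mm up, yellow-hubbed black wheels 65 mm across that do not turn; origin on the bench under its centre, z up. Blue boards at its +x end stand up to 20 mm above the deck, a black battery holder up to 13 mm at its -x end
- start_top (a point): centre of the top face of the white start button (28 mm across, black round housing 44 mm across and 12 mm high on the deck, 10 mm from the car's centre towards its -x end); its face is 77 mm above the bench; the point moves with the button
- start (a joint): how far the start button is pressed straight down, 0 (up) to 0.007 m (fully down, its face still 4 mm proud of the housing); spring, about 4 N when fully down, comes back up
- screwdriver: yellow-handled screwdriver, 150 mm long, lying beyond the test box, to be left alone; origin under its middle
- spare_wheel: spare wheel lying flat beyond the car, 65 mm across, 26 mm high, to be left alone; origin at the centre of its underside
- parts_cup: small orange cup between the box and the car, 48 mm across, 50 mm high, to be left alone; origin at the centre of its underside

How it is judged:
By the outcome, as a careful person would: the job done as asked, in the order asked, and still so for the second after the job is handed in, with the robot touching nothing.
It also fails if it takes over 45 s, if anything falls off the work surface, if the arm or the gripper's body presses on something with over 40 N, if the wrist force passes 120 N, or if a joint passes its speed limit or range.

## Robot

A 7-joint arm with a two-finger parallel gripper is mounted at the origin on the work surface. World frame = base frame: x ahead of the robot, y to its left, z up, the work surface at z = 0. Lengths are in m, angles in degrees, forces in N, time in s.
With the tool pointing down it reaches from about 0.425 to 0.875 m from the base axis. Payload 4.7 kg.
Tool frame: the origin (TCP) lies between the finger pads; the fingertips stand 8 mm ahead of it and the grasp point (between the pads) lies 11 mm behind it; x points along the fingers, z is the direction in which the jaws open and shut, and the axes are right-handed (so a half turn about x gives the same grasp; the last joint's range is limited). The gripper opens to 87 mm and grips with 3 to 60 N. Pads are 19 mm wide; open, the fingers measure 117 mm over their backs; the gripper's body (75 mm by 190 mm) begins 51 mm behind the grasp point.
Start: joints at [-64.681, 18.392, -4.016, 83.108, 1.295, 78.541, -3.26], TCP at [0.27, 0.591, 0.231] pointing down, gripper open.
Joint ranges: [-163.93, 163.93], [-17.29, 119.83], [-79.2, 71.16], [3.27, 140.29], [-89.18, 269.18], [5.43, 117.66], [-154.24, 154.24]. Speed limits (degrees/s): [147.25, 147.25, 180, 180, 180, 180, 180].

## Interface

Orientations are given as [roll, pitch, yaw] about the fixed x, y, z axes, in that order (R = Rz(yaw) Ry(pitch) Rx(roll)).
In Python, from cell import telemetry, vision, sign_off gives the robot as it stands. The module is installed in compiled form; this text tells all that it offers.
- The arm moves only by the tool drive_tool, never from a script. Its arguments are lists of equal length, an entry for each row: "offset": the shift along the tool's x, y, z in m, a list of three; "angular": the turn, a rotation vector about the tool's x, y, z in rad, a list of three. A call has 1 to 10 rows; each row is the pose to reach, as a shift and turn from the pose measured when the call began, along the tool's axes at that moment; what a row does not reach only later rows make up. A row lasts 1/8 s, in which the tool goes at most 62.5 mm and 10.7 degrees, less where a joint would pass 70% of its speed; a pose out of reach is approached as far as the arm can. A call with a gripper value outside its range is refused whole. "fingers" is the closure, from -1 (fully open) to 1 (shut), set as the call begins (left out, the last holds). The fingers move at their own pace and stop on an object; "squeeze" is the grip in N (left out, the last holds). Time passes only in rows, so rows that repeat a pose let the fingers close. It gives the time, the measured TCP pose, the force and the opening at its end, in the units of the state.
- telemetry.get_obs(): the state, without advancing time (a new reading comes with each control period).
- vision.read_camera(name): name is "scene" or "top" or "wrist"; returns a dict with "pixels" (420x560x3 uint8, red, green, blue), "intrinsics" (3x3 intrinsics, pixels), "world_from_camera" (4x4, takes a point from camera to world coordinates); the wrist camera has in their place "T_tool_cam" (4x4, takes a point from camera to tool coordinates, whose origin is the TCP and whose axes are the tool frame's). Camera axes: x right, y up, looking along -z (the intrinsics and any distortion apply to the point x, -y, -z); pixel columns grow to the right and rows downward; lengths in m; the calibration is good to about 2 mm. A picture is of the moment at which its call begins: read the wrist's pose just before it. There is no depth.
- sign_off(): hands the job in, once; it reports no verdict.
The state is a dict: "time_s": time; "qpos": joint angles; "joint_velocities": joint speeds; "effort": joint torques, N m; "tool_pos": TCP position; "tool_rot": TCP orientation; "force": force on the tool from outside, world axes, zero at the start; "wrist_torque": the same for the moment, N m; "grip_width": finger opening in m.
Only numpy, scipy, OpenCV 4.12 (cv2) and the standard library are available. Lean on these libraries where they do the work, as an engineer would, in place of code of your own. Each camera call takes 0.05 s, during which the arm holds its last target.

## Working session

There is one attempt and no reset: what is moved stays moved. The work goes in short steps, Python scripts to look and compute and a tool call to move; the robot and the scene stay as the last step left them, time stands still between calls to the robot, and variables do not carry over. Pictures are saved under pics/ and viewed, and the job is handed in when it is done.

Besides the shell and the picture viewer there is one more tool, called as name(argument=value, ...), one argument or row to a line, values as JSON. drive_tool: Moves the arm, as the interface text tells. Its arguments: {"type":"object","properties":{"offset":{"type":"array"},"angular":{"type":"array"},"fingers":{"type":"number"},"squeeze":{"type":"number"}},"required":["offset","angular"]}

```bash
mkdir -p pics; python3 - <<'E'
from cell import telemetry, vision
import cv2, numpy as np
o=telemetry.get_obs()
print({k:np.round(v,4).tolist() for k,v in o.items()})
for n in ["scene","top","wrist"]:
    c=vision.read_camera(n); cv2.imwrite(f"pics/{n}0.png",c["pixels"][:,:,::-1])
    print(n,{k:(np.round(v,4).tolist()) for k,v in c.items() if k!="pixels"})
E
```

```text
{'time_s': 0.0, 'qpos': [-64.6804, 18.4395, -4.0166, 83.1739, 1.2947, 78.5411, -3.2594], 'joint_velocities': [-0.1144, 0.0469, -0.0055, 0.0277, 0.0344, 0.044, 0.0673], 'effort': [-0.0004, -49.129, -0.404, -31.2525, -0.0638, 0.0439, 0.0002], 'tool_pos': [0.2695, 0.5909, 0.2295], 'tool_rot': [-177.3196, 89.8906, -111.8279], 'force': [0.1956, -0.2385, -0.5575], 'wrist_torque': [-0.0216, 0.0191, -0.0019], 'grip_width': 0.0869}
scene {'intrinsics': [[501.2008, 0.0, 278.9205], [0.0, 501.2008, 218.5112], [0.0, 0.0, 1.0]], 'world_from_camera': [[0.412, -0.7509, 0.5162, 1.1508], [0.9111, 0.3334, -0.2422, -0.2451], [0.0097, 0.5701, 0.8215, 0.9281], [0.0, 0.0, 0.0, 1.0]]}
top {'intrinsics': [[453.0036, 0.0, 284.3477], [0.0, 453.0036, 210.2437], [0.0, 0.0, 1.0]], 'world_from_camera': [[0.0291, 0.9913, -0.1282, 0.5074], [-0.9996, 0.0285, -0.0059, -0.013], [-0.0022, 0.1284, 0.9917, 1.029], [0.0, 0.0, 0.0, 1.0]]}
wrist {'intrinsics': [[340.6812, 0.0, 275.8136], [0.0, 340.6812, 207.7829], [0.0, 0.0, 1.0]], 'T_tool_cam': [[-0.0003, 0.2605, -0.9655, -0.152], [-0.0002, 0.9655, 0.2605, 0.0705], [1.0, 0.0003, -0.0003, 0.0008], [0.0, 0.0, 0.0, 1.0]]}
```

View pics/top0.png

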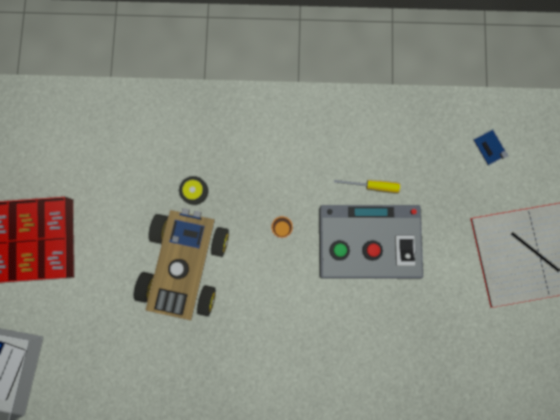

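View pics/scene0.png

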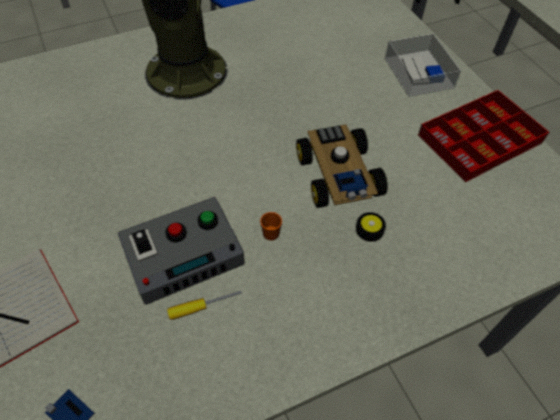

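View pics/wrist0.png

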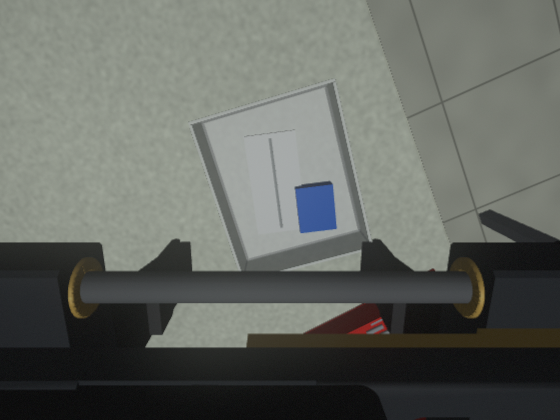

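The top view shows the box with green at about (340,250), red at (373,250) and the rocker at (406,250), with its dot at (408,257). The car's white button is at (177,269) and the cup at (282,228). I'll measure these in both views.

```bash
cat > h.py <<'E'
import cv2, numpy as np
from cell import telemetry, vision
def ray(c,px,T=None):
    K=c["intrinsics"];T=c["world_from_camera"] if T is None else T
    d=np.array([(px[0]-K[0,2])/K[0,0],-(px[1]-K[1,2])/K[1,1],-1.0])
    return T[:3,3],T[:3,:3]@d
def onz(c,px,z,T=None):
    o,d=ray(c,px,T); return o+d*(z-o[2])/d[2]
def tri(a,b):
    (o1,d1),(o2,d2)=a,b
    t=np.linalg.lstsq(np.stack([d1,-d2],1),o2-o1,rcond=None)[0]
    p,q=o1+d1*t[0],o2+d2*t[1]; return (p+q)/2,np.linalg.norm(p-q)
def blobs(img,lo,hi,box,minA=5):
    x0,y0,x1,y1=box
    hsv=cv2.cvtColor(img,cv2.COLOR_RGB2HSV)
    m=cv2.inRange(hsv,np.array(lo),np.array(hi))
    k=np.zeros_like(m);k[y0:y1,x0:x1]=m[y0:y1,x0:x1]
    n,l,s,c=cv2.connectedComponentsWithStats(k)
    return sorted([(int(s[i,4]),c[i].round(2).tolist(),s[i,:4].tolist()) for i in range(1,n) if s[i,4]>=minA],reverse=True)
E
python3 - <<'E'
from h import *
t=vision.read_camera("top");s=vision.read_camera("scene")
G=((45,100,60),(85,255,255));R=((0,150,80),(6,255,255));W=((0,0,150),(180,60,255))
C=((8,150,80),(16,255,255))
for n,c,L in [("top",t,dict(g=(325,235,355,265),r=(360,235,388,265),d=(398,250,416,262),pl=(392,230,420,270),st=(160,255,195,285),cup=(265,210,300,245))),
            ("scene",s,dict(g=(190,200,225,235),r=(160,215,192,245),d=(135,228,155,245),pl=(125,222,162,262),st=(325,140,355,168),cup=(255,205,290,245)))]:
    for k,b in L.items():
        col={'g':G,'r':R,'d':W,'pl':W,'st':W,'cup':C}[k]
        print(n,k,blobs(c["pixels"],*col,b)[:4])
a=t["pixels"][195:290,310:430];b=s["pixels"][190:310,110:250]
cv2.imwrite("pics/topbox.png",cv2.resize(a,None,fx=6,fy=6,interpolation=2)[:,:,::-1])
cv2.imwrite("pics/scenebox.png",cv2.resize(b,None,fx=5,fy=5,interpolation=2)[:,:,::-1])
cv2.imwrite("pics/topcar.png",cv2.resize(t["pixels"][205:325,130:240],None,fx=5,fy=5,interpolation=2)[:,:,::-1])
cv2.imwrite("pics/scenecar.png",cv2.resize(s["pixels"][110:220,285:395],None,fx=5,fy=5,interpolation=2)[:,:,::-1])
E
```

```text
top g [(158, [339.92, 249.61], [333, 243, 15, 14])]
top r [(140, [373.12, 249.74], [367, 243, 13, 14])]
top d [(23, [398.57, 256.52], [398, 250, 3, 12]), (6, [407.0, 255.5], [406, 255, 3, 2])]
top pl [(166, [402.61, 252.57], [396, 236, 19, 30]), (6, [407.0, 255.5], [406, 255, 3, 2])]
top st [(107, [176.31, 268.37], [171, 263, 12, 12])]
top cup [(41, [276.15, 228.15], [273, 221, 10, 16]), (26, [287.35, 227.92], [283, 221, 8, 15])]
scene g [(111, [206.64, 215.93], [201, 211, 13, 11])]
scene r [(96, [174.3, 228.12], [169, 223, 12, 11])]
scene d []
scene pl []
scene st []
scene cup [(146, [271.01, 222.64], [261, 212, 21, 19])]
```

```bash
cd pics; python3 -c "
import cv2,numpy as np
a=[cv2.resize(cv2.imread(n+'.png'),(400,300)) for n in ['topbox','scenebox','topcar','scenecar']]
cv2.imwrite('mont.png',np.vstack([np.hstack(a[:2]),np.hstack(a[2:])]))"
```

```text
(no output)
```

View pics/mont.png

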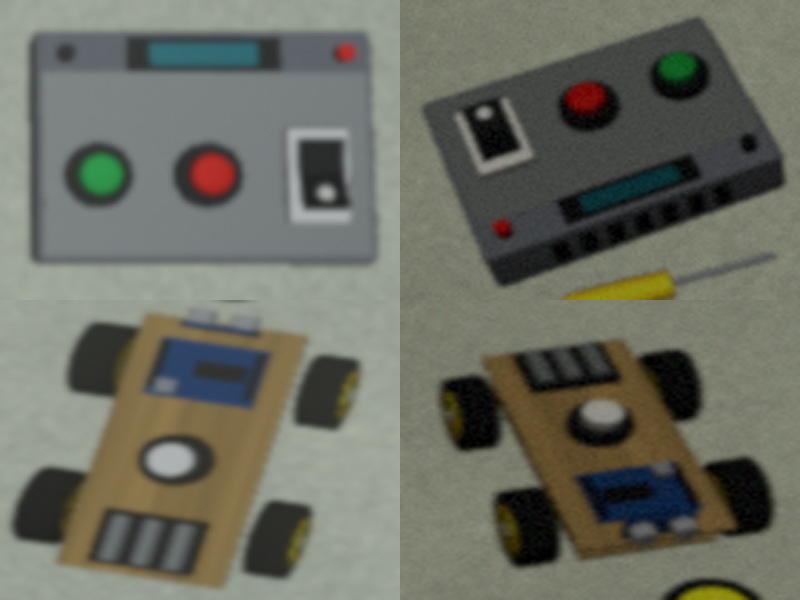

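The enlarged views show the dotted half of the rocker at the -x side of its plinth, on the box's right (-y) end. Green is at the +y end and red is in the middle. Next I'll turn these pixels into points.

```bash
python3 - <<'E'
from h import *
t=vision.read_camera("top");s=vision.read_camera("scene")
W=((0,0,110),(180,70,255));W2=((0,0,140),(180,70,255))
print(blobs(s["pixels"],*W,(325,140,355,168)),blobs(s["pixels"],*W,(132,228,152,243)))
print(blobs(t["pixels"],*((0,0,125),(180,60,255)),(403,252,412,262)))
for n,p,z in [("g",(340,249.7),.078),("r",(373.2,249.8),.078),("dot",(407.5,255.8),.078),("st",(176.5,268.5),.077),("cup",(282,228),.05)]:
    print(n,onz(t,p,z).round(4))
for n,p,z in [("g",(206.9,215),.078),("r",(174.3,227.3),.078),("dot",(140,235.0),.078),("st",(340,151),.077)]:
    print("s",n,onz(s,p,z).round(4))
for n,p in [("g",((340,249.7),(206.9,215))),("r",((373.2,249.8),(174.3,227.3))),("dot",((407.5,255.8),(140,235))),("st",((176.5,268.5),(340,151)))]:
    print("tri",n,tri(ray(t,p[0]),ray(s,p[1])))
# box outline top
hsv=cv2.cvtColor(t["pixels"],cv2.COLOR_RGB2HSV)
m=cv2.inRange(hsv,np.array((95,20,0)),np.array((135,120,255)))
m[:, :310]=0;m[:,430:]=0;m[:195]=0;m[290:]=0
cs=max(cv2.findContours(m,0,2)[0],key=cv2.contourArea);r=cv2.minAreaRect(cs);print(r)
for p in cv2.boxPoints(r): print(p,onz(t,p,.055).round(4))
# car deck
m=cv2.inRange(hsv,np.array((10,60,60)),np.array((25,200,255)));m[:, :140]=0;m[:,232:]=0;m[:205]=0;m[325:]=0
cs=max(cv2.findContours(m,0,2)[0],key=cv2.contourArea);r=cv2.minAreaRect(cs);print(r)
for p in cv2.boxPoints(r): print(p,onz(t,p,.054).round(4))
E
```

```text
[(73, [340.36, 150.32], [335, 146, 11, 9])] [(30, [148.63, 235.93], [146, 230, 6, 13]), (12, [138.92, 234.67], [137, 233, 4, 4]), (6, [132.33, 240.83], [132, 239, 2, 4])]
[(14, [407.5, 255.71], [406, 254, 4, 4])]
g [ 0.5506 -0.1262  0.078 ]
r [ 0.5524 -0.1956  0.078 ]
dot [ 0.5419 -0.2672  0.078 ]
st [0.5016 0.214  0.077 ]
cup [ 0.5951 -0.0032  0.05  ]
s g [ 0.548  -0.1272  0.078 ]
s r [ 0.55   -0.1981  0.078 ]
s dot [ 0.5399 -0.2667  0.078 ]
s st [0.5015 0.2106 0.077 ]
tri g (array([ 0.55014932, -0.12672242,  0.08058847]), np.float64(0.0018370087620721309))
tri r (array([ 0.55182262, -0.19674249,  0.07966532]), np.float64(0.0030679123085850858))
tri dot (array([ 0.54182783, -0.26654006,  0.08063635]), np.float64(9.321734213394605e-05))
tri st (array([0.50108134, 0.21271438, 0.07601027]), np.float64(0.0030766145486403177))
((385.5, 212.0), (12.0, 67.0), 90.0)
[352. 206.] [ 0.6469 -0.1537  0.055 ]
[419. 206.] [ 0.6511 -0.2989  0.055 ]
[419. 218.] [ 0.6249 -0.2987  0.055 ]
[352. 218.] [ 0.6207 -0.1539  0.055 ]
((178.3489227294922, 264.1455078125), (49.14017868041992, 103.83245086669922), 13.172553062438965)
[142.59442 309.0966 ] [0.4145 0.286  0.054 ]
[166.25623 207.99615] [0.6311 0.2495 0.054 ]
[214.10342 219.19443] [0.6096 0.1443 0.054 ]
[190.44162 320.29486] [0.3943 0.1836 0.054 ]
```

```bash
cat >> h.py <<'E'
from scipy.spatial.transform import Rotation as Rn
def pose():
    o=telemetry.get_obs(); return np.array(o["tool_pos"]),Rn.from_euler("xyz",o["tool_rot"],degrees=True).as_matrix(),o
YAW=0.025
def plan(*pts):
    p,R,o=pose()
    jz=R[:,2]; a=np.array([-np.sin(YAW),np.cos(YAW),0]); a=a if jz@a>0 else -a
    X=np.array([0,0,-1.]);Rt=np.stack([X,np.cross(a,X),a],1)
    print("t",o["time_s"],"tcp",p.round(4),"force",np.round(o["force"],2),"w",o["grip_width"])
    print("rotvec",Rn.from_matrix(R.T@Rt).as_rotvec().round(4))
    for q in pts: print(q,"->",(R.T@(np.array(q)-p)).round(4))
E
python3 - <<'E'
from h import *
p,R,o=pose();print(R.round(3))
plan((.5,.35,.2),(.56,.1,.18),(.56,-.1,.16),(.537,-.267,.13))
E
```

```text
[[-0.    -0.91   0.415]
 [-0.     0.415  0.91 ]
 [-1.    -0.    -0.   ]]
t 0.35 tcp [0.2696 0.5913 0.2303] force [ 0.3   1.18 -0.43] w 0.08703899820841088
rotvec [-4.527e-01 -4.000e-04 -0.000e+00]
(0.5, 0.35, 0.2) -> [ 0.0304 -0.3097 -0.124 ]
(0.56, 0.1, 0.18) -> [ 0.0505 -0.468  -0.3266]
(0.56, -0.1, 0.16) -> [ 0.0705 -0.551  -0.5086]
(0.537, -0.267, 0.13) -> [ 0.1006 -0.5993 -0.67  ]
```

drive_tool(
  offset=[
    [0.03,-0.31,-0.124],
    [0.03,-0.31,-0.124],
    [0.03,-0.31,-0.124],
    [0.03,-0.31,-0.124],
    [0.05,-0.468,-0.327],
    [0.05,-0.468,-0.327],
    [0.05,-0.468,-0.327],
    [0.05,-0.468,-0.327],
    [0.07,-0.551,-0.509],
    [0.07,-0.551,-0.509],
  ],
  angular=[
    [-0.453,0,0],
    [-0.453,0,0],
    [-0.453,0,0],
    [-0.453,0,0],
    [-0.453,0,0],
    [-0.453,0,0],
    [-0.453,0,0],
    [-0.453,0,0],
    [-0.453,0,0],
    [-0.453,0,0],
  ],
  fingers=1,
  squeeze=10,
)

```text
time_s: 1.6
tool_pos: [0.5425, 0.0557, 0.1759]
tool_rot: [-105.4, 90.0, -14.0]
force: [1.6, 0.5, 0.3]
grip_width: 0.0015
```

```bash
python3 - <<'E'
from h import *
plan((.537,-.267,.13))
E
```

```text
t 1.6 tcp [0.5425 0.0557 0.1759] force [1.61 0.52 0.25] w 0.0015306486902459874
rotvec [ 0.0002 -0.0002  0.0007]
(0.537, -0.267, 0.13) -> [ 0.0459  0.0136 -0.3224]
```

drive_tool(
  offset=[
    [0.0,0.014,-0.322],
    [0.0,0.014,-0.322],
    [0.0,0.014,-0.322],
    [0.03,0.014,-0.322],
    [0.046,0.014,-0.322],
    [0.046,0.014,-0.322],
    [0.046,0.014,-0.322],
    [0.046,0.014,-0.322],
  ],
  angular=[
    [0,0,0],
    [0,0,0],
    [0,0,0],
    [0,0,0],
    [0,0,0],
    [0,0,0],
    [0,0,0],
    [0,0,0],
  ],
)

```text
time_s: 2.6
tool_pos: [0.5374, -0.2649, 0.1303]
tool_rot: [-62.3, 89.9, 29.3]
force: [-0.9, 0.3, 0.0]
grip_width: 0.0004
```

```bash
python3 - <<'E'
from h import *
plan((.537,-.267,.095),(.537,-.267,.08),(.537,-.267,.064))
p,R,_=pose()
c=vision.read_camera("wrist");T=np.eye(4);T[:3,:3]=R;T[:3,3]=p;T=T@c["T_tool_cam"]
def proj(w):
    q=np.linalg.inv(T)@np.append(w,1);K=c["intrinsics"];return K[0,2]-K[0,0]*q[0]/q[2],K[1,2]+K[1,1]*q[1]/q[2]
for n,w in dict(g=(.5495,-.1267,.078),r=(.5512,-.197,.078),dot=(.54,-.2668,.08),tip=p+R[:,0]*.008).items(): print(n,np.round(proj(np.array(w))))
cv2.imwrite("pics/w1.png",c["pixels"][:,:,::-1])
s=vision.read_camera("scene");cv2.imwrite("pics/s1.png",cv2.resize(s["pixels"][150:310,80:290],None,fx=3.5,fy=3.5)[:,:,::-1])
E
```

```text
t 2.6 tcp [ 0.5374 -0.2649  0.1303] force [-0.93  0.33  0.05] w 0.0004146991202612601
rotvec [0.0021 0.0007 0.0014]
(0.537, -0.267, 0.095) -> [ 0.0353  0.0005 -0.0021]
(0.537, -0.267, 0.08) -> [ 0.0503  0.0005 -0.0021]
(0.537, -0.267, 0.064) -> [ 0.0663  0.0005 -0.0021]
g [489. 254.]
r [380. 254.]
dot [272. 235.]
tip [275. 259.]
```

View pics/w1.png

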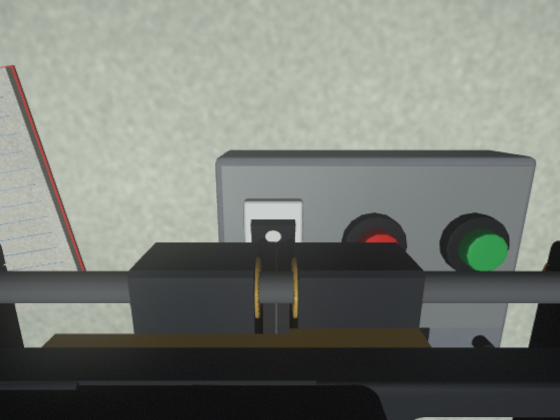

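View pics/s1.png

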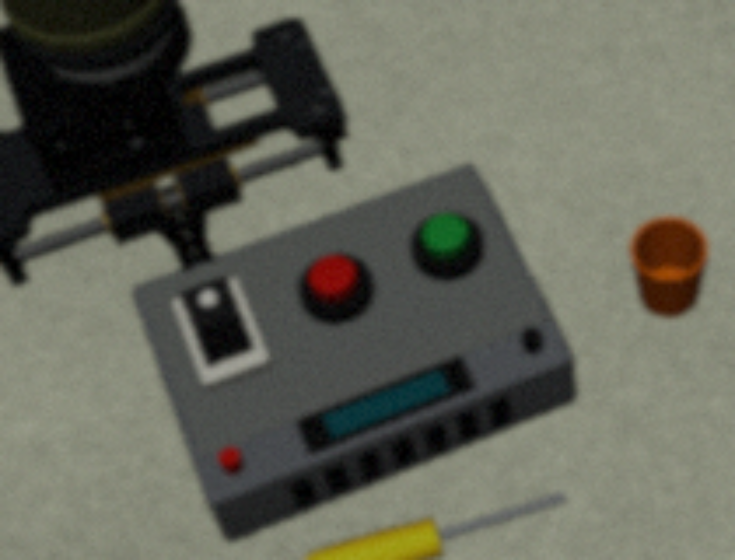

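The wrist view puts the dot at (273,236) and green at (486,253), within 3 px of prediction. That is close enough to descend onto the dotted half.

drive_tool(
  offset=[
    [0.025,0,-0.002],
    [0.045,0,-0.002],
    [0.05,0,-0.002],
    [0.054,0,-0.002],
    [0.057,0,-0.002],
    [0.06,0,-0.002],
    [0.062,0,-0.002],
    [0.064,0,-0.002],
    [0.065,0,-0.002],
    [0.065,0,-0.002],
  ],
  angular=[
    [0,0,0],
    [0,0,0],
    [0,0,0],
    [0,0,0],
    [0,0,0],
    [0,0,0],
    [0,0,0],
    [0,0,0],
    [0,0,0],
    [0,0,0],
  ],
)

```text
time_s: 3.95
tool_pos: [0.5372, -0.2656, 0.0813]
tool_rot: [-17.0, 89.5, 74.6]
force: [-38.1, 19.7, 94.8]
grip_width: 0.0009
```

```bash
python3 - <<'E'
from h import *
plan((.537,-.267,.064))
E
```

```text
t 3.95 tcp [ 0.5372 -0.2656  0.0813] force [-38.15  19.73  94.85] w 0.000861497979080699
rotvec [0.0035 0.0087 0.0026]
(0.537, -0.267, 0.064) -> [ 0.0173  0.0002 -0.0016]
```

95 N with the TCP still at 0.081 is not what I expected. I'll back off straight away and look.

drive_tool(
  offset=[
    [-0.02,0,0],
    [-0.04,0,0],
    [-0.04,0,0],
  ],
  angular=[
    [0,0,0],
    [0,0,0],
    [0,0,0],
  ],
)

```text
time_s: 4.32
tool_pos: [0.538, -0.2657, 0.122]
tool_rot: [-30.8, 89.5, 60.9]
force: [0.3, 0.6, -0.8]
grip_width: 0.0003
```

```bash
python3 - <<'E'
from h import *
plan()
c=vision.read_camera("wrist");s=vision.read_camera("scene");t=vision.read_camera("top")
cv2.imwrite("pics/w2.png",c["pixels"][:,:,::-1])
cv2.imwrite("pics/s2.png",cv2.resize(s["pixels"][150:310,80:290],None,fx=3.5,fy=3.5)[:,:,::-1])
cv2.imwrite("pics/t2.png",cv2.resize(t["pixels"][195:330,310:450],None,fx=4,fy=4)[:,:,::-1])
E
```

```text
t 4.325 tcp [ 0.538  -0.2657  0.122 ] force [ 0.33  0.57 -0.83] w 0.000302978528570905
rotvec [0.0045 0.008  0.0047]
```

View pics/w2.png

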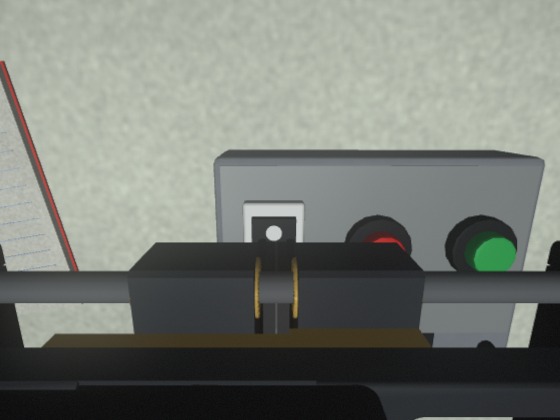

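View pics/s2.png

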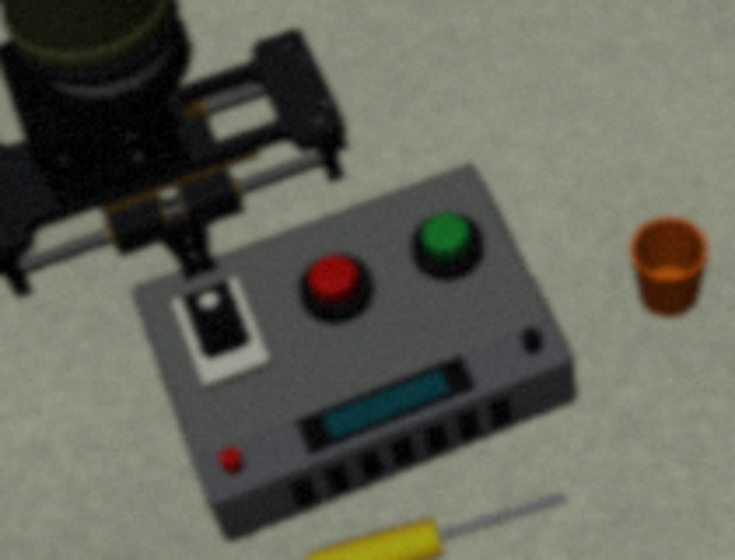

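View pics/t2.png

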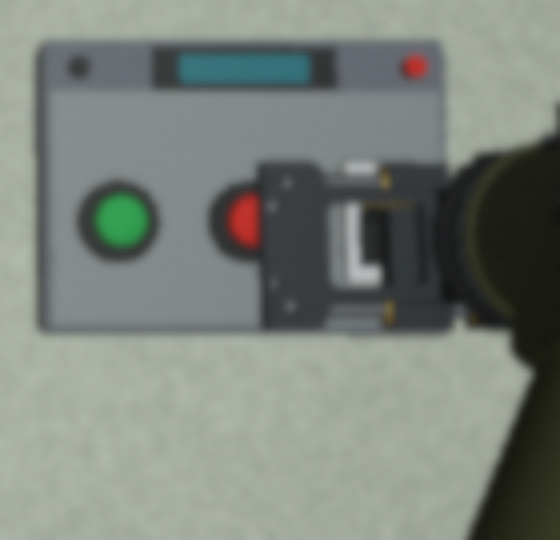

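The block was my own sign slip. The tips are 8 mm *below* the TCP, so at 0.0813 they were at 0.0733, which is level with a rocker pressed fully over (0.074). The scene view shows the far half now standing up, so the rocker has switched; the load peaked at about 104 N at the wrist. From here I'll command gentler depths. Next is green.

```bash
python3 - <<'E'
from h import *
plan((.5495,-.1267,.122),(.5495,-.1267,.077))
E
```

```text
t 4.475 tcp [ 0.5361 -0.265   0.1191] force [-0.02 -0.32  0.89] w 0.0006919315603491657
rotvec [ 0.0041  0.0098 -0.0008]
(0.5495, -0.1267, 0.122) -> [-0.0016 -0.0174  0.1379]
(0.5495, -0.1267, 0.077) -> [ 0.0434 -0.0174  0.1375]
```

drive_tool(
  offset=[
    [-0.005,-0.017,0.138],
    [-0.005,-0.017,0.138],
    [-0.005,-0.017,0.138],
    [-0.005,-0.017,0.138],
    [-0.005,-0.017,0.138],
    [-0.005,-0.017,0.138],
  ],
  angular=[
    [0.004,0.009,0],
    [0.004,0.009,0],
    [0.004,0.009,0],
    [0.004,0.009,0],
    [0.004,0.009,0],
    [0.004,0.009,0],
  ],
)

```text
time_s: 5.22
tool_pos: [0.5486, -0.129, 0.1251]
tool_rot: [94.4, 89.9, -174.3]
force: [0.7, -0.6, -0.2]
grip_width: 0.0002
```

```bash
python3 - <<'E'
from h import *
plan((.5495,-.1267,.09),(.5495,-.1267,.077))
s=vision.read_camera("scene");t=vision.read_camera("top")
cv2.imwrite("pics/s3.png",cv2.resize(s["pixels"][190:300,110:220],None,fx=5,fy=5)[:,:,::-1])
cv2.imwrite("pics/t3.png",cv2.resize(t["pixels"][195:330,310:450],None,fx=4,fy=4)[:,:,::-1])
E
```

```text
t 5.225 tcp [ 0.5486 -0.129   0.1251] force [ 0.7  -0.62 -0.19] w 0.0002489270391036033
rotvec [-0.0033 -0.0001 -0.0013]
(0.5495, -0.1267, 0.09) -> [ 0.0351 -0.001   0.0023]
(0.5495, -0.1267, 0.077) -> [ 0.0481 -0.001   0.0023]
```

View pics/s3.png

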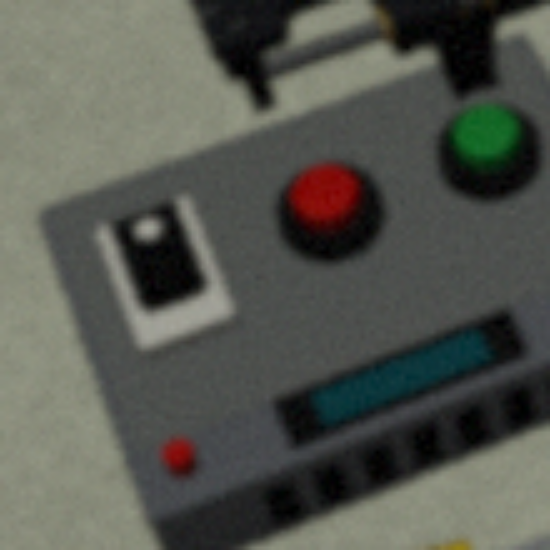

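View pics/t3.png

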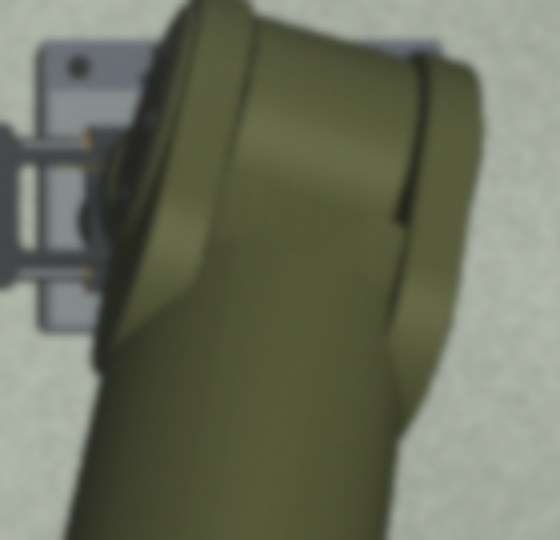

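In the scene view the rocker's far half is up and the dotted half lies level, so it is on. The closed tip hangs above green. Pressing green now.

drive_tool(
  offset=[
    [0.02,-0.001,0.002],
    [0.034,-0.001,0.002],
    [0.039,-0.001,0.002],
    [0.042,-0.001,0.002],
    [0.044,-0.001,0.002],
    [0.046,-0.001,0.002],
    [0.047,-0.001,0.002],
    [0.048,-0.001,0.002],
    [0.048,-0.001,0.002],
  ],
  angular=[
    [-0.003,0,0],
    [-0.003,0,0],
    [-0.003,0,0],
    [-0.003,0,0],
    [-0.003,0,0],
    [-0.003,0,0],
    [-0.003,0,0],
    [-0.003,0,0],
    [-0.003,0,0],
  ],
)

```text
time_s: 6.45
tool_pos: [0.5501, -0.1265, 0.0793]
tool_rot: [12.1, 90.0, 103.6]
force: [-6.3, 0.4, 12.7]
grip_width: 0.0007
```

drive_tool(
  offset=[
    [0.003,0,0],
    [0.004,0,0],
    [0.004,0,0],
  ],
  angular=[
    [0,0,0],
    [0,0,0],
    [0,0,0],
  ],
)

```text
time_s: 6.82
tool_pos: [0.5502, -0.1265, 0.0791]
tool_rot: [-5.0, 89.9, 86.5]
force: [-11.9, 2.0, 25.7]
grip_width: 0.0005
```

drive_tool(
  offset=[
    [-0.02,0,0],
    [-0.06,0,0],
    [-0.06,0,0],
  ],
  angular=[
    [0,0,0],
    [0,0,0],
    [0,0,0],
  ],
)

```text
time_s: 7.2
tool_pos: [0.553, -0.1271, 0.1425]
tool_rot: [-79.4, 89.5, 12.1]
force: [-0.0, -0.4, -1.0]
grip_width: 0.0008
```

```bash
python3 - <<'E'
from h import *
plan((.54,.05,.16),(.503,.213,.14))
E
```

```text
t 7.2 tcp [ 0.553  -0.1271  0.1425] force [-0.02 -0.39 -0.98] w 0.0007987054473265001
rotvec [0.0004 0.0015 0.0079]
(0.54, 0.05, 0.16) -> [-0.0173  0.0084  0.1774]
(0.503, 0.213, 0.14) -> [0.0027 0.0414 0.3412]
```

drive_tool(
  offset=[
    [-0.017,0.008,0.177],
    [-0.017,0.008,0.177],
    [-0.017,0.008,0.177],
    [0.0,0.041,0.341],
    [0.0,0.041,0.341],
    [0.0,0.041,0.341],
    [0.0,0.041,0.341],
    [0.003,0.041,0.341],
    [0.003,0.041,0.341],
  ],
  angular=[
    [0,0,0.008],
    [0,0,0.008],
    [0,0,0.008],
    [0,0,0.008],
    [0,0,0.008],
    [0,0,0.008],
    [0,0,0.008],
    [0,0,0.008],
    [0,0,0.008],
  ],
)

```text
time_s: 8.32
tool_pos: [0.5038, 0.211, 0.1391]
tool_rot: [43.3, 89.9, 134.6]
force: [0.3, 0.1, -0.6]
grip_width: 0.0005
```

```bash
python3 - <<'E'
from h import *
p,R,_=pose()
c=vision.read_camera("wrist");T=np.eye(4);T[:3,:3]=R;T[:3,3]=p;T=T@c["T_tool_cam"]
s=vision.read_camera("scene");t=vision.read_camera("top")
plan((.5013,.2125,.09),(.5013,.2125,.076))
q=np.linalg.inv(T)@np.array([.5013,.2125,.077,1]);K=c["intrinsics"];print(K[0,2]-K[0,0]*q[0]/q[2],K[1,2]+K[1,1]*q[1]/q[2])
w=cv2.resize(c["pixels"],(400,300));b=cv2.resize(t["pixels"][195:290,310:437],(400,300))
a=cv2.resize(s["pixels"][190:300,110:257],(400,300));d=cv2.resize(s["pixels"][100:205,270:410],(400,300))
cv2.imwrite("pics/m4.png",np.vstack([np.hstack([w,b]),np.hstack([a,d])])[:,:,::-1])
G=((45,100,60),(85,255,255))
print(blobs(t["pixels"],*G,(325,235,355,265)),blobs(s["pixels"],*G,(190,200,225,235)))
print(blobs(t["pixels"],(0,0,125),(180,60,255),(403,245,412,262)))
E
```

```text
t 8.475 tcp [0.5039 0.2117 0.1397] force [0.68 0.6  0.17] w 0.0006715298477902705
rotvec [-0.0017  0.0014  0.0002]
(0.5013, 0.2125, 0.09) -> [0.0497 0.0026 0.0008]
(0.5013, 0.2125, 0.076) -> [0.0637 0.0026 0.0008]
277.2198307705487 222.36344323815933
[(153, [339.59, 249.75], [333, 243, 14, 14])] [(111, [206.93, 217.85], [201, 213, 13, 11])]
[(21, [407.0, 257.0], [405, 255, 5, 5]), (9, [407.0, 261.0], [403, 261, 9, 1])]
```

View pics/m4.png

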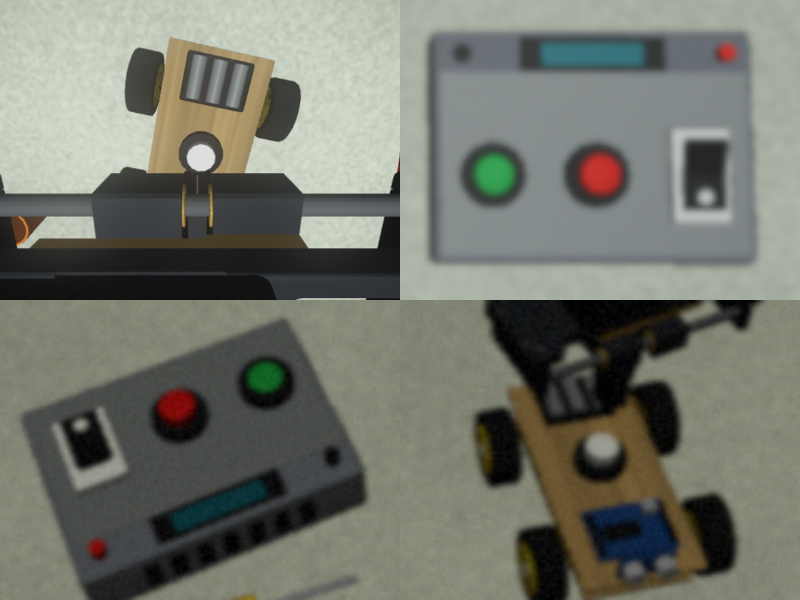

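Green now sits low in its housing in the scene view: its centroid dropped 2 px, and the tip had reached the 0.071 stop. Red is unchanged and the rocker is on. The wrist view has the start button at about (281,220) against (277,222) predicted. I'll press it gently.

drive_tool(
  offset=[
    [0.025,0.002,0.0],
    [0.045,0.002,0.0],
    [0.051,0.002,0.0],
    [0.054,0.002,0.0],
    [0.056,0.002,0.0],
    [0.058,0.002,0.0],
    [0.06,0.002,0.0],
    [0.061,0.002,0.0],
    [0.062,0.002,0.0],
    [0.062,0.002,0.0],
  ],
  angular=[
    [0,0,0],
    [0,0,0],
    [0,0,0],
    [0,0,0],
    [0,0,0],
    [0,0,0],
    [0,0,0],
    [0,0,0],
    [0,0,0],
    [0,0,0],
  ],
)

```text
time_s: 9.72
tool_pos: [0.5024, 0.2117, 0.0784]
tool_rot: [-34.1, 89.9, 57.2]
force: [-0.6, -1.7, 4.9]
grip_width: 0.0003
```

```bash
python3 - <<'E'
from h import *
plan((.502,.2125,.078))
E
```

```text
t 9.725 tcp [0.5024 0.2117 0.0784] force [-0.58 -1.69  4.94] w 0.0003206246793946064
rotvec [-0.0018  0.0017  0.0011]
(0.502, 0.2125, 0.078) -> [0.0004 0.0004 0.0008]
```

drive_tool(
  offset=[
    [0.001,0,0],
    [0.002,0,0],
    [0.002,0,0],
    [0.002,0,0],
    [0.002,0,0],
    [0.002,0,0],
    [0.002,0,0],
    [0.002,0,0],
    [0.002,0,0],
    [0.002,0,0],
  ],
  angular=[
    [0,0,0],
    [0,0,0],
    [0,0,0],
    [0,0,0],
    [0,0,0],
    [0,0,0],
    [0,0,0],
    [0,0,0],
    [0,0,0],
    [0,0,0],
  ],
)

```text
time_s: 10.98
tool_pos: [0.5026, 0.2117, 0.0782]
tool_rot: [-29.2, 89.9, 62.2]
force: [-3.8, -2.8, 14.3]
grip_width: 0.0001
```

The force tripled over 0.2 mm, so it is against the stop. I'll hold for a further 1.25 s to be sure, then release straight up.

drive_tool(
  offset=[
    [0.002,0,0],
    [0.002,0,0],
    [0.002,0,0],
    [0.002,0,0],
    [0.002,0,0],
    [0.002,0,0],
    [0.002,0,0],
    [0.002,0,0],
    [0.002,0,0],
    [0.002,0,0],
  ],
  angular=[
    [0,0,0],
    [0,0,0],
    [0,0,0],
    [0,0,0],
    [0,0,0],
    [0,0,0],
    [0,0,0],
    [0,0,0],
    [0,0,0],
    [0,0,0],
  ],
)

```text
time_s: 12.22
tool_pos: [0.5026, 0.2117, 0.0782]
tool_rot: [-23.0, 89.9, 68.3]
force: [-5.8, -3.3, 15.3]
grip_width: 0.0001
```

drive_tool(
  offset=[
    [-0.005,0,0],
    [-0.015,0,0],
    [-0.05,0,0],
    [-0.1,0,0],
    [-0.12,0,0],
    [-0.12,0,0],
  ],
  angular=[
    [0,0,0],
    [0,0,0],
    [0,0,0],
    [0,0,0],
    [0,0,0],
    [0,0,0],
  ],
)

```text
time_s: 12.98
tool_pos: [0.5033, 0.2122, 0.1998]
tool_rot: [-43.0, 89.7, 48.3]
force: [1.0, 0.3, -0.1]
grip_width: 0.0008
```

```bash
python3 - <<'E'
from h import *
plan()
s=vision.read_camera("scene");t=vision.read_camera("top")
b=cv2.resize(t["pixels"][195:290,310:437],(400,300));e=cv2.resize(t["pixels"][180:330,130:330],(400,300))
a=cv2.resize(s["pixels"][190:300,110:257],(400,300));d=cv2.resize(s["pixels"][100:250,240:440],(400,300))
cv2.imwrite("pics/m5.png",np.vstack([np.hstack([e,b]),np.hstack([a,d])])[:,:,::-1])
G=((45,100,60),(85,255,255))
print(blobs(s["pixels"],*G,(190,200,225,235)),blobs(s["pixels"],(0,0,110),(180,70,255),(325,140,355,168)))
s0=cv2.imread("pics/scene0.png")[110:250,300:395].astype(int);s1=s["pixels"][110:250,300:395,::-1].astype(int)
print(np.abs(s0-s1).max(2)[45:].max(), np.abs(s0-s1)[45:].mean())
E
```

```text
t 12.975 tcp [0.5033 0.2122 0.1998] force [ 0.99  0.33 -0.07] w 0.0008446127453073907
rotvec [-0.0018  0.0042  0.004 ]
[(107, [206.92, 217.81], [201, 213, 13, 11])] [(75, [340.41, 150.47], [335, 147, 11, 8])]
20 5.140498614958449
```

View pics/m5.png

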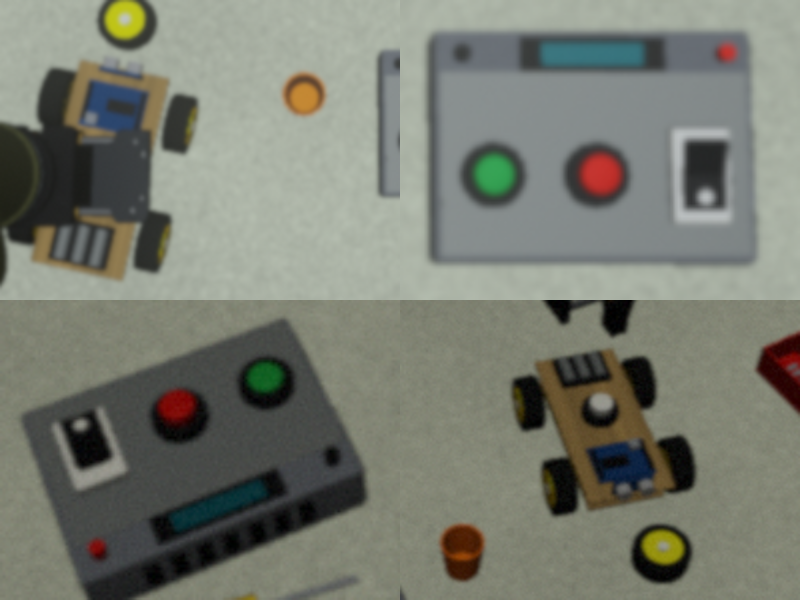

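The start button is back up: its scene centroid is (340.4,150.5), against (340.4,150.3) before the press. The car, wheel and cup have not moved, green is in, the rocker is on and the tool is clear. I'm handing in.

```bash
python3 -c "
from cell import sign_off
print(sign_off())"
```

```text
the job is handed in; nothing more can be done
None
```

The job is handed in at about 13 s of robot time. With closed fingertips I switched the rocker fully over, pushed the green button to its stop, then held the start button down and let it come up, in that order.

**Last checks:**
- **Rocker:** the dotted half lies level and the far half stands up. The tip had reached 73.3 mm at the press, against 74 mm for fully on.
- **Green button:** it stayed in. The tip reached 71.1 mm, against 71 mm expected at the stop.
- **Start button:** it was held at its stop with about 14–15 N for over 2 s. Afterwards its image was back in its starting place.
- **Left alone:** the red button was not touched. The car, cup and spare wheel look unmoved. The screwdriver was only partly in the last picture and I did not measure it, but the arm never went near it.

**One slip:** on the rocker I misjudged the tip offset by its sign and commanded the press about 16 mm too deep. The tool pressed on the stop with about 95 N downward, and about 104 N in all at the wrist at the end of that move. I backed off at once. That is under the 120 N wrist limit and came through the fingertips. I only read the force at the end of that move, so a brief higher peak cannot be ruled out.

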